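Check the air in the pressure tank with a pencil gauge

ROBOT

A 6-joint arm with a two-finger parallel gripper is mounted at the origin on the work surface. World frame = base frame: x ahead of the robot, y to its left, z up, the work surface at z = 0. Lengths are in m, angles in rad, forces in N, time in s.
With the tool pointing down it reaches from about 0.35 to 0.85 m from the base axis. Payload 8.1 kg.
Tool frame: the origin (TCP) lies at the very end of the fingers, on their centre line; the grasp point (between the pads) lies 19 mm behind it; z points along the fingers, y is the direction in which the jaws open and shut (so a half turn about z gives the same grasp; the last joint's range is limited). The gripper opens to 85 mm and grips with 20 to 120 N. Pads are 22 mm wide; open, the fingers measure 114 mm over their backs; the gripper's body (76 mm by 85 mm) begins 54 mm behind the grasp point. The pads swing forward as they close: fully open they stand 13 mm farther back than shut.
Start: joints at [-1.192, 0.13, 1.488, -0, 1.523, -0.085], TCP at [0.268, -0.537, 0.231] pointing down, gripper open.
Joint ranges: [-2.96, 2.96], [-0.89, 2.26], [0.02, 2.5], [-1.34, 4.48], [0, 2.73], [-2.66, 2.66]. Speed limits (rad/s): [2.39, 2.39, 2.79, 3.14, 3.14, 3.14].

INTERFACE

Orientations are given as a rotation vector (axis times angle).
In Python, from plant import monitor, eyes, manip gives the robot as it stands. The module is installed in compiled form; this text tells all that it offers.
- The arm moves only by the shell command python3 -m inch 'ROWS'. ROWS is JSON, a list of rows, each an object of numbers: "tx", "ty", "tz": the shift along the tool's x, y, z in m; "twist": the turn about the tool's z in rad; "jaw": the finger opening in m, from 0 to 0.0854. In form: [{"tx": .., "ty": .., "tz": .., "twist": .., "jaw": ..}, ...]. A call has 1 to 20 rows; each row is the pose to reach, as a shift and turn from the pose commanded when the call began, along the tool's axes at that moment; what a row does not reach only later rows make up. A row lasts 1/8 s, in which the tool goes at most 62.5 mm and 10.7 degrees, less where a joint would pass 70% of its speed; a pose out of reach is approached as far as the arm can. A call with a gripper value outside its range is refused whole. The fingers move at their own pace and stop on an object; the grip force is fixed at half the most. Time passes only in rows, so rows that repeat a pose let the fingers close. It gives the time, the measured TCP pose, the force and the opening at its end, in the units of the state.
- monitor.observe(): the state, without advancing time (a new reading comes with each control period).
- eyes.capture(name): name is "scene" or "side" or "wrist"; returns (picture, depth): 480x640x3 uint8, red, green, blue; 480x640 float32, m along the optical axis (not along the pixel's ray), 0 where there is no reading.
- eyes.camera_params(name): a dict with "fovy" (degrees; the focal length in pixels is half the picture's height over the tangent of half this angle, whatever the lens; pixels are square), "cx", "cy" (the principal point, pixels), "rvec" (rotation vector, rad) and "tvec" (3), from world to camera coordinates, as OpenCV has them. Camera axes: x right, y down, z forward; pixel columns grow to the right and rows downward; lengths in m; the calibration is good to about 2 mm. The wrist camera is an equidistant fisheye: a pixel r from the principal point sees the ray r / f radians off the axis. A picture is of the moment at which its call begins: read the wrist's pose just before it. camera_params takes no time and is no camera call; for the wrist camera it gives the pose at the moment of the call.
- manip.hand_in(): hands the job in, once; it reports no verdict.
The state is a dict: "clock": time; "joints": joint angles; "qvel": joint speeds; "joint_torque": joint torques, N m; "eef_pos": TCP position; "tcp_rot": TCP orientation; "force": force on the tool from outside, world axes, zero at the start; "moment": the same for the moment, N m; "width": finger opening in m.
Only numpy, scipy, OpenCV 4.12 (cv2) and the standard library are available. Lean on these libraries where they do the work, as an engineer would, in place of code of your own. Each camera call takes 0.05 s, during which the arm holds its last target. There are 200 camera calls.

TASK

Check the air charge of the small pressure tank: take the pencil gauge, press its mouth squarely and fully home on the tank's air valve, without forcing it, and keep it there for a moment while the air pushes the indicator rod out. Then lay the gauge down gently in the aluminium tray with the rod still out, ready to be read, and leave the other things where they are.

Things in the scene. Friction and masses are not known exactly. Their poses are not given: they have to be found in the camera images.
- gauge_mid (a point): Pencil gauge, 150 mm long, 80 g: a 13 mm steel tube with a round brass head (18 mm across, 26 mm long) at one end, a hexagonal brass collar (18 mm, 12 mm long) at the other. It lies level on these two ends, axis 9 mm above the surface. This point: on the axis, half-way along. x points along the axis towards the head, whose end is the open mouth; z up at the start.
- gauge_mouth (a point): Centre of the gauge's mouth, on the end face of its head, 75 mm along x from gauge_mid (same axes). A round bore of 9.6 mm (10.8 mm over its first 1 mm), 12 mm deep, with a rigid bottom. A sprung depressor (1.5 N per mm) stands 5 mm inside. The gauge is fully home when the end of the valve stem meets the bottom of the bore.
- rod (a joint): How far (m) the gauge's white square indicator rod (5 mm thick) has been pushed out of the collar end of the gauge: 0 at the start, when only its last 2 mm show. When the gauge is pressed home on the valve the air pushes it out by 18 to 36 mm, as the pressure is, and friction (0.3 N) keeps it there afterwards.
- valve_end (a point): Where the free end of the tank's air valve would be if it stood on the tank's axis, 90 mm above the work surface; x along the axis into the tank, z up. The valve, a straight level brass stem 8 mm across, 22 mm out of a 22 mm nut, was brazed in by eye: it is parallel to x and its end is at x = 0, but its centre is 3.5 mm off the axis, to any side, up or down, each time anew. Over 25 N spoils it.
- tank: The fixed white pressure tank, 125 mm across, 200 mm long, lying level on a saddle, axis 90 mm up, air valve at its -x end, closed tap at its +x end. Origin on the work surface under its middle, 128 mm from valve_end; x along its axis. Its air lets the valve's pin yield to the gauge's depressor at a steady 7 to 11 N (varies); then the force rises only when the bore's bottom meets the stem.
- tray_floor (a point): Centre of the inner floor of the shallow aluminium tray: 240 mm along x by 150 mm along y outside, walls 3 mm thick and 16 mm high over all, floor 3 mm thick, z up. It lies loose (0.35 kg). The black valve cap stands in its +x, +y corner.
- cap: The valve's black plastic dust cap, 12 mm across and 13 mm high, standing in the +x, +y corner of the tray; origin under its centre.
- canister: Grey plastic screw-top canister, 84 mm across and 112 mm high; origin under its centre.
- brush: Wooden scrub brush, 145 x 54 x 38 mm, bristles down; origin under its centre, x along it.
- drain_cover: White hard silicone drain cover, 96 mm across, 7 mm thick with a knob 21 mm high; origin under its centre.
- soap: Bar of laundry soap, 105 x 55 x 32 mm; origin under its centre.
- clothespin_a: Blue clothespin, 72 x 14 x 10 mm, lying on its side; origin under its centre.
- clothespin_b: The other blue clothespin, alike.

How it is judged:
On the way:
1. the gauge's mouth is fully home and square on the valve stem, with the rod pushed out, for 0.3 s (x of gauge_mouth in the frame of valve_end above 0.0105 m and y of gauge_mouth in the frame of valve_end between -0.007 and 0.007 m and z of gauge_mouth in the frame of valve_end between -0.007 and 0.007 m and angle between the x axis of gauge_mouth and the x axis of valve_end, either way round below 0.08 rad and value of joint rod above 0.017 m), for 0.3 s.
At the end, for the whole second after the job is handed in: the gauge lies flat on the floor of the tray, released and at rest: its middle within 55 mm (along the tray) and 64 mm (across) of the tray's centre, its axis no more than 13.5 mm above the floor and level to 0.07 rad, with the indicator rod still at least 17 mm out (x of gauge_mid in the frame of tray_floor between -0.055 and 0.055 m and y of gauge_mid in the frame of tray_floor between -0.064 and 0.064 m and z of gauge_mid in the frame of tray_floor below 0.0135 m and angle between gauge_mid's own x axis and vertical between 1.5 and 1.64 rad and value of joint rod above 0.017 m and linear speed of gauge below 0.02 m/s); the robot touches nothing.
It fails at once if the gauge is forced against the tank or its valve (more than 25 N) (contact force between gauge and tank above 25 N).
It fails at once if the fingers push or pull the indicator rod (contact force between the fingers and rod above 1 N).
It fails at once if the gauge is dropped or driven into the tray (more than 35 N) (contact force between gauge and tray above 35 N).
It fails at once if the tray, canister, brush, drain cover, soap or a clothespin is moved more than 30 mm (distance of any of tray, canister, brush, drain_cover, soap, clothespin_a, clothespin_b from where it was at the start of the episode above 0.03 m).
It also fails if it takes over 72 s, if anything falls off the work surface, if the arm or the gripper's body presses on something with over 40 N, if the wrist force passes 120 N, or if a joint passes its speed limit or range.

## Working session

There is one attempt and no reset: what is moved stays moved. The work goes in short steps, Python scripts to look and compute and a shell command to move; the robot and the scene stay as the last step left them, time stands still between calls to the robot, and variables do not carry over. Pictures are saved under pics/ and viewed, about 8 in all and at most 12, crops included, and the job is handed in when it is done.

```bash
mkdir -p pics; cat > h.py <<'E'
import numpy as np, cv2
from plant import monitor, eyes, manip
from scipy.spatial.transform import Rotation as R
def cam(n):
    p=eyes.camera_params(n); f=240/np.tan(np.radians(p['fovy'])/2)
    Rm=R.from_rotvec(np.array(p['rvec']).ravel()).as_matrix(); t=np.array(p['tvec']).ravel()
    return p,f,Rm,t,-Rm.T@t
def ray(n,u,v,c=None):
    p,f,Rm,t,o=c or cam(n); d=np.array([(u-p['cx'])/f,(v-p['cy'])/f,1.])
    if n=='wrist':
        r=np.hypot(d[0],d[1]); d=np.array([d[0]/r*np.sin(r),d[1]/r*np.sin(r),np.cos(r)]) if r>1e-9 else np.array([0,0,1.])
    return o,Rm.T@d
def plane(n,u,v,z,c=None):
    o,d=ray(n,u,v,c); return o+d*(z-o[2])/d[2]
def proj(n,X,c=None):
    p,f,Rm,t,o=c or cam(n); x=Rm@np.array(X)+t
    if n=='wrist':
        h=np.hypot(x[0],x[1]); th=np.arctan2(h,x[2]); return p['cx']+f*th*x[0]/h,p['cy']+f*th*x[1]/h
    return p['cx']+f*x[0]/x[2],p['cy']+f*x[1]/x[2]
def cloud(n,D,c=None):
    v,u=np.mgrid[:480,:640]; p,f,Rm,t,o=c or cam(n)
    a=(u-p['cx'])/f;b=(v-p['cy'])/f
    if n=='wrist':
        r=np.hypot(a,b)+1e-9; k=np.tan(r)/r; a=a*k;b=b*k
    return (np.stack([a*D,b*D,D],-1)-t)@Rm
def snap(n,fn):
    c=cam(n); im,D=eyes.capture(n); cv2.imwrite('pics/'+fn+'.png',im[...,::-1]); np.save('pics/'+fn+'.npy',D); return im,D,c
E
python3 - <<'E'
from h import *
for n in ['scene','side','wrist']:
    im,D,c=snap(n,n+'0'); print(n,c[1],c[4],c[2][2],c[0]['cx'],c[0]['cy'],(D>0).mean())
s=monitor.observe();print(s)
E
```

```text
scene 517.4705558767315 [ 1.29202108 -0.38749092  0.81216686] [-0.6801426   0.31998026 -0.65955945] 322.7679663689024 245.80484771506758 0.9958919270833333
side 558.6563651443487 [0.37395258 0.77187205 0.91653169] [ 0.14516718 -0.66872498 -0.72920052] 321.68013540767004 242.87838695543854 0.9959700520833333
wrist 371.64829954431775 [ 0.33987126 -0.50131633  0.37309062] [-0.27490133 -0.13542856 -0.95188674] 321.8866919859678 240.91152098397134 0.9961263020833333
{'clock': 0.15, 'joints': array([-1.19240681e+00,  1.31011859e-01,  1.48904297e+00,  1.26112960e-05,
        1.52299090e+00, -8.54169178e-02]), 'qvel': array([-0.00016382, -0.00430614, -0.00485063, -0.00137578, -0.0001841 ,
        0.00036944]), 'joint_torque': array([ 8.77178063e-04, -5.70062757e+01, -5.01159847e+01, -1.58999260e-04,
        9.55022959e-03,  4.09808558e-05]), 'eef_pos': array([ 0.26827058, -0.53620915,  0.23046336]), 'tcp_rot': array([-3.05609393e+00, -7.21701153e-01,  3.13439021e-04]), 'force': array([0.02383377, 0.00716784, 0.18328217]), 'moment': array([ 0.0282813 , -0.0006207 ,  0.01500325]), 'width': 0.08525269766258832}
```

View pics/scene0.png

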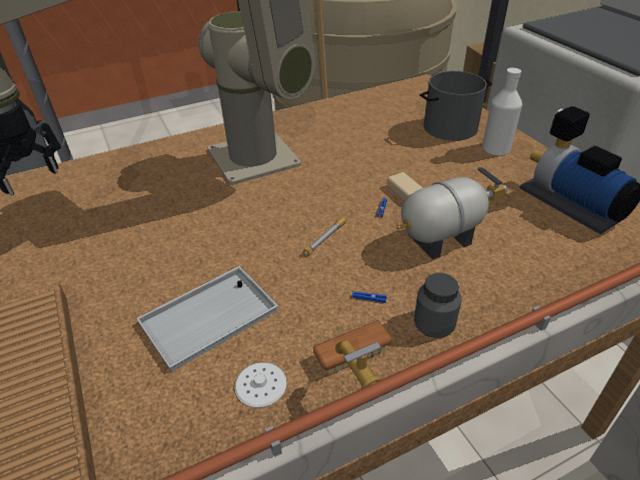

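View pics/side0.png

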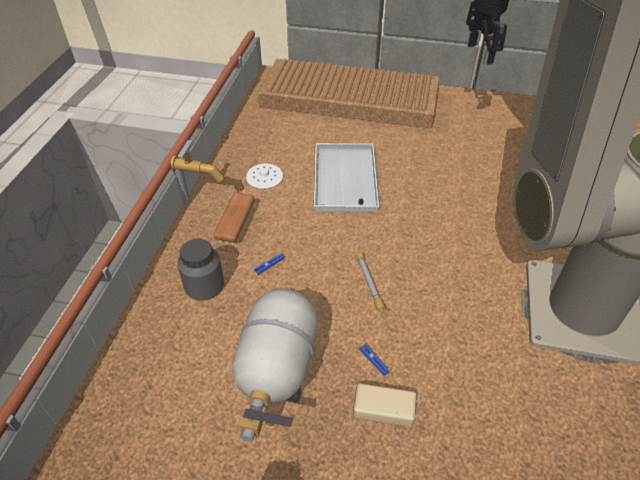

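Scene: the gauge runs (306,253)–(345,221), the tank is at (445,210) with its valve near (403,226), and the tray is at (207,315). Side: the gauge runs (361,258)–(380,304), and the tank's tap faces the camera.

```bash
python3 - <<'E'
from h import *
c=cv2.imread('pics/scene0.png'); s=cv2.imread('pics/side0.png')
a=cv2.resize(c[170:270,295:495],None,fx=4,fy=4,interpolation=cv2.INTER_CUBIC)
b=cv2.resize(s[250:320,330:420],None,fx=2.2,fy=2.2)
o=np.zeros((600,800,3),np.uint8);o[:400]=a;o[400:400+b.shape[0],:b.shape[1]]=b
cv2.imwrite('pics/crop1.png',o)
# tank cloud
D=np.load('pics/scene0.npy');X=cloud('scene',D)
cs=cam('scene'); cd=cam('side')
for uv in [(306,253),(345,221)]: print('gauge scene',plane('scene',*uv,.009,cs))
for uv in [(361,258),(380,304)]: print('gauge side',plane('side',*uv,.009,cd))
# tray corners
for uv in [(138,321),(240,270),(277,304),(168,362)]: print('tray scene',plane('scene',*uv,.016,cs))
for uv in [(315,144),(375,144),(378,209),(316,209)]: print('tray side',plane('side',*uv,.016,cd))
print('surf',X[300,300],X[330,200], X[190,450])
Ds=np.load('pics/side0.npy');Xs=cloud('side',Ds)
for nm,P,im in (('scene',X,c),('side',Xs,s)):
    print(nm)
    hsv=cv2.cvtColor(im,cv2.COLOR_BGR2HSV)
    m=(P[...,2]>.05)&(P[...,2]<.16)&(hsv[...,1]<45)&(hsv[...,2]>110)&(P[...,0]<.8)&(P[...,0]>.3)&(P[...,1]>-.1)&(P[...,1]<.4)
    q=P[m]; print(m.sum(),q.mean(0),q.min(0),q.max(0)); np.save('pics/tank_%s.npy'%nm,q)
E
```

```text
gauge scene [ 0.46832811 -0.04347916  0.009     ]
gauge scene [0.40579438 0.09250491 0.009     ]
gauge side [ 0.46156131 -0.03468131  0.009     ]
gauge side [0.40339227 0.07982425 0.009     ]
tray scene [ 0.50338704 -0.43424828  0.016     ]
tray scene [ 0.45827281 -0.20055686  0.016     ]
tray scene [ 0.59069443 -0.16633004  0.016     ]
tray scene [ 0.6315051  -0.40405537  0.016     ]
tray side [ 0.64718934 -0.40135663  0.016     ]
tray side [ 0.49182257 -0.43551428  0.016     ]
tray side [ 0.44749181 -0.1886807   0.016     ]
tray side [ 0.58945898 -0.15751455  0.016     ]
surf [ 5.88815038e-01 -1.13977702e-01  1.80213961e-04] [ 0.57167898 -0.327655    0.00186882] [0.57666204 0.25944922 0.15332473]
scene
2953 [0.59193348 0.2482721  0.13333313] [0.52506865 0.16454301 0.08971393] [0.62774926 0.38860541 0.15948742]
side
7127 [0.5597993  0.29095369 0.13328463] [0.49985806 0.12687991 0.06624662] [0.78779418 0.39453801 0.1586683 ]
```

View pics/crop1.png

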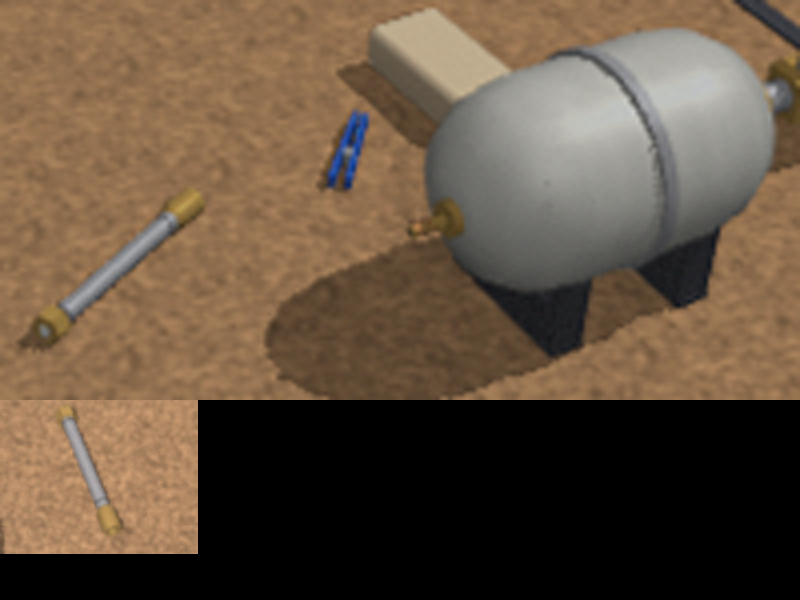

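The crop confirms that the long round head is at the far (+y) end of the gauge, and that the collar with the rod tip is at the near end. The valve stem shows at about crop (415,228), left of its nut. Next I'll fit the tank axis.

```bash
python3 - <<'E'
from h import *
from scipy.optimize import least_squares
def run(q,nm):
    q=q[(q[:,0]<.72)]
    f=lambda p:(np.sqrt((-(q[:,0]-p[0])*np.sin(p[1])+(q[:,1]-.25)*np.cos(p[1]))**2+(q[:,2]-.09)**2)-.0625)
    r=least_squares(f,[.57,1.9],loss='soft_l1',f_scale=.002)
    print(nm,r.x,np.median(abs(r.fun)))
    d=np.array([np.cos(r.x[1]),np.sin(r.x[1])]);ok=abs(r.fun)<.004
    s=(q[ok,:2]-[r.x[0],.25])@d; print(np.percentile(s,[0,1,99,100]))
a=np.load('pics/tank_scene.npy');b=np.load('pics/tank_side.npy')
run(a,'scene');run(b,'side');run(np.r_[a,b],'both')
c=cam('scene')
for uv in [(398.5,227),(410,223)]: print(plane('scene',*uv,.09,c))
s=monitor.observe(); T=R.from_rotvec(s['tcp_rot']).as_matrix();print(T)
E
```

```text
scene [0.56109759 1.54254023] 0.0022163375928972023
[-0.06310702 -0.05745798  0.0789347   0.08342779]
side [0.56484451 1.50801592] 0.0025295430866975888
[-0.05447259 -0.04923261  0.08572704  0.09127533]
both [0.56329864 1.50539892] 0.0024297255321169
[-0.06201859 -0.05315029  0.08331818  0.09131684]
[0.56875691 0.13783869 0.09      ]
[0.56877736 0.16781071 0.09      ]
[[ 8.94356459e-01  4.47354723e-01 -5.25093597e-04]
 [ 4.47355010e-01 -8.94355443e-01  1.35493430e-03]
 [ 1.36515940e-04 -1.44669749e-03 -9.99998944e-01]]
```

```bash
python3 -m inch '[{"tx":0.399,"ty":-0.425,"tz":0.05,"twist":-1.56,"jaw":0.085},{"tx":0.399,"ty":-0.425,"tz":0.1,"twist":-1.56,"jaw":0.085},{"tx":0.399,"ty":-0.425,"tz":0.1,"twist":-1.56,"jaw":0.085},{"tx":0.399,"ty":-0.425,"tz":0.1,"twist":-1.56,"jaw":0.085},{"tx":0.399,"ty":-0.425,"tz":0.1,"twist":-1.56,"jaw":0.085},{"tx":0.399,"ty":-0.425,"tz":0.1,"twist":-1.56,"jaw":0.085},{"tx":0.399,"ty":-0.425,"tz":0.1,"twist":-1.56,"jaw":0.085},{"tx":0.399,"ty":-0.425,"tz":0.1,"twist":-1.56,"jaw":0.085},{"tx":0.399,"ty":-0.425,"tz":0.1,"twist":-1.56,"jaw":0.085},{"tx":0.399,"ty":-0.425,"tz":0.1,"twist":-1.56,"jaw":0.085},{"tx":0.399,"ty":-0.425,"tz":0.1,"twist":-1.56,"jaw":0.085},{"tx":0.399,"ty":-0.425,"tz":0.1,"twist":-1.56,"jaw":0.085},{"tx":0.399,"ty":-0.425,"tz":0.1,"twist":-1.56,"jaw":0.085},{"tx":0.399,"ty":-0.425,"tz":0.1,"twist":-1.56,"jaw":0.085}]'; python3 - <<'E'
from h import *
im,D,c=snap('wrist','w1')
print(c[4],c[2]); np.savez('pics/w1.npz',Rm=c[2],t=c[3])
E
```

```text
clock: 1.9
eef_pos: [0.4353, 0.0211, 0.1315]
tcp_rot: [1.668, 2.662, 0.0]
force: [-0.4, 0.3, -0.1]
width: 0.0851
[0.40234371 0.09164077 0.27425228] [[ 9.00029751e-01  4.35828448e-01 -1.03818833e-04]
 [ 4.14909259e-01 -8.56756550e-01  3.06298092e-01]
 [ 1.33404475e-01 -2.75720471e-01 -9.51935643e-01]]
```

View pics/w1.png

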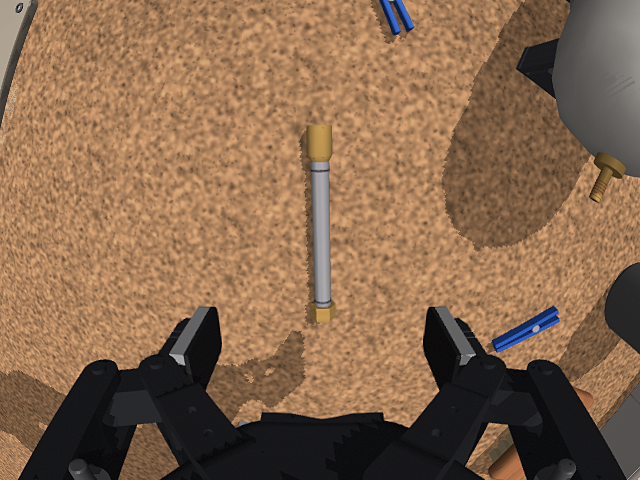

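The wrist view shows the gauge head end at (319,124), the collar end at (322,321), the valve tip at (596,201) and its nut at (606,165).

```bash
python3 - <<'E'
from h import *
c=cam('wrist'); im=cv2.imread('pics/w1.png');D=np.load('pics/w1.npy')
h=plane('wrist',319.7,141,.009,c);k=plane('wrist',322.3,302,.009,c)   # centreline points
he=plane('wrist',319.5,124,.012,c);ke=plane('wrist',322.5,321,.005,c)
print(h,k,he,ke,np.linalg.norm(he-ke)); g=(h-k)[:2];print('ang',np.degrees(np.arctan2(g[1],g[0])))
s=monitor.observe();T=R.from_rotvec(s['tcp_rot']).as_matrix();print('toolx ang',np.degrees(np.arctan2(T[1,0],T[0,0])))
u=g/np.linalg.norm(g)
mid=(he+ke)/2;print('mid',mid,'d tool',T.T@(mid-s['eef_pos']))
for uv in [(596,200),(600,190),(604,178)]: print('valve z.09',plane('wrist',*uv,.09,c))
X=cloud('wrist',D,c)
for u_,v_ in [(597,196),(599,190),(601,184)]: print('depth',X[v_,u_])
E
```

```text
[0.40582429 0.08093781 0.009     ] [ 0.46216301 -0.03105606  0.009     ] [0.40043452 0.09180431 0.012     ] [ 0.47102782 -0.04894323  0.005     ] 0.15761435505964186
ang 116.70476626226669
toolx ang 115.86717798697856
mid [0.43573117 0.02143054 0.0085    ] d tool [-1.09375871e-05  5.15795663e-04  1.22986473e-01]
valve z.09 [0.56897857 0.13614085 0.09      ]
valve z.09 [0.56829154 0.14299804 0.09      ]
valve z.09 [0.56696689 0.15095468 0.09      ]
depth [0.566513   0.13813099 0.09188944]
depth [0.56726691 0.14247909 0.09025556]
depth [0.56575245 0.14615417 0.09118991]
```

```bash
python3 -m inch '[{"tx":0,"ty":0.0005,"tz":0.06,"twist":-0.015,"jaw":0.05},{"tx":0,"ty":0.0005,"tz":0.1,"twist":-0.015,"jaw":0.05},{"tx":0,"ty":0.0005,"tz":0.12,"twist":-0.015,"jaw":0.05},{"tx":0,"ty":0.0005,"tz":0.1285,"twist":-0.015,"jaw":0.05},{"tx":0,"ty":0.0005,"tz":0.1285,"twist":-0.015,"jaw":0.05},{"tx":0,"ty":0.0005,"tz":0.1285,"twist":-0.015,"jaw":0.0},{"tx":0,"ty":0.0005,"tz":0.1285,"twist":-0.015,"jaw":0.0},{"tx":0,"ty":0.0005,"tz":0.1285,"twist":-0.015,"jaw":0.0},{"tx":0,"ty":0.0005,"tz":0.1285,"twist":-0.015,"jaw":0.0},{"tx":0,"ty":0.0005,"tz":0.1285,"twist":-0.015,"jaw":0.0},{"tx":0,"ty":0.0005,"tz":0.1285,"twist":-0.015,"jaw":0.0},{"tx":0,"ty":0.0005,"tz":0.1285,"twist":-0.015,"jaw":0.0},{"tx":0,"ty":0.0005,"tz":0.1285,"twist":-0.015,"jaw":0.0}]'
```

```text
clock: 3.58
eef_pos: [0.4367, 0.0221, 0.004]
tcp_rot: [1.645, 2.675, 0.001]
force: [-1.0, -0.5, 5.6]
width: 0.0105
```

The 10.5 mm width on a 13 mm tube, with an upward force, suggests the grip is above the tube's axis. I'll regrip slightly lower.

```bash
python3 -m inch '[{"jaw":0.03},{"jaw":0.03},{"jaw":0.03},{"tz":0.002,"jaw":0.03},{"tz":0.002,"jaw":0.03},{"tz":0.002,"jaw":0.03}]';  python3 -m inch '[{"jaw":0.0},{"jaw":0.0},{"jaw":0.0},{"jaw":0.0},{"jaw":0.0},{"jaw":0.0}]'
python3 - <<'E'
from h import *
im,D,c=snap('wrist','w2')
cv2.imwrite('pics/w2c.png',cv2.resize(cv2.imread('pics/w2.png')[80:480,160:480],None,fx=1.5,fy=1.5))
E
```

```text
invalid input at $[0]: expected keys tx, ty, tz, twist, jaw
invalid input at $[0]: expected keys tx, ty, tz, twist, jaw
```

View pics/w2c.png

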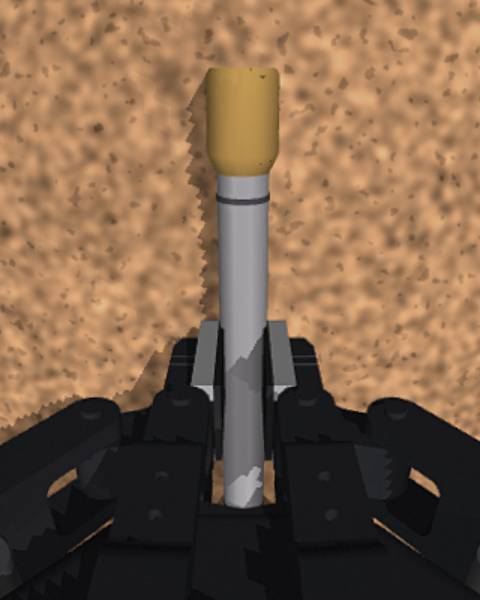

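The image shows a straight two-sided grip about mid-tube. I'll lift and go to a viewpoint beside and above the tank.

```bash
python3 -m inch '[{"tx":0,"ty":0,"tz":-0.02,"twist":0,"jaw":0},{"tx":0,"ty":0,"tz":-0.05,"twist":0,"jaw":0},{"tx":0,"ty":0,"tz":-0.1,"twist":0,"jaw":0},{"tx":0,"ty":0,"tz":-0.15,"twist":0,"jaw":0},{"tx":0,"ty":0,"tz":-0.2,"twist":0,"jaw":0},{"tx":0.02,"ty":0.03,"tz":-0.236,"twist":0.15,"jaw":0},{"tx":0.05,"ty":0.07,"tz":-0.236,"twist":0.3,"jaw":0},{"tx":0.068,"ty":0.105,"tz":-0.236,"twist":0.468,"jaw":0},{"tx":0.068,"ty":0.105,"tz":-0.236,"twist":0.468,"jaw":0},{"tx":0.068,"ty":0.105,"tz":-0.236,"twist":0.468,"jaw":0},{"tx":0.068,"ty":0.105,"tz":-0.236,"twist":0.468,"jaw":0},{"tx":0.068,"ty":0.105,"tz":-0.236,"twist":0.468,"jaw":0}]'
python3 - <<'E'
from h import *
from scipy.optimize import least_squares
im,D,c=snap('wrist','w3'); X=cloud('wrist',D,c)
hsv=cv2.cvtColor(im,cv2.COLOR_RGB2HSV)
m=(X[...,2]>.07)&(X[...,2]<.16)&(hsv[...,1]<50)&(X[...,0]>.48)&(X[...,1]>.19)&(X[...,1]<.36)
q=X[m];print(m.sum(),q.min(0),q.max(0))
q=q[(q[:,1]>.205)]
f=lambda p:(np.hypot(-(q[:,0]-p[0])*np.sin(p[1])+(q[:,1]-.25)*np.cos(p[1]),(q[:,2]-p[2]))-.0625)
r=least_squares(f,[.57,1.55,.09],loss='soft_l1',f_scale=.001);print(r.x,np.median(abs(r.fun)))
m=(hsv[...,1]>90)&(X[...,2]>.07)&(X[...,2]<.11)&(X[...,1]<.19)&(X[...,1]>.1);
v,u=np.nonzero(m);print(m.sum());print(np.percentile(X[m],[1,50,99],axis=0))
E
```

```text
clock: 5.12
eef_pos: [0.4985, 0.1296, 0.239]
tcp_rot: [2.222, 2.221, 0.0]
force: [0.0, 0.3, -0.7]
width: 0.0101
23866 [0.50068318 0.19000463 0.07980644] [0.62735216 0.30865762 0.15722946]
[0.56543058 1.58344039 0.09000357] 0.0005258455241567983
427
[[0.51855285 0.13351896 0.08645835]
 [0.56748875 0.15176898 0.09181416]
 [0.78401078 0.18158123 0.10641449]]
```

View pics/w3.png

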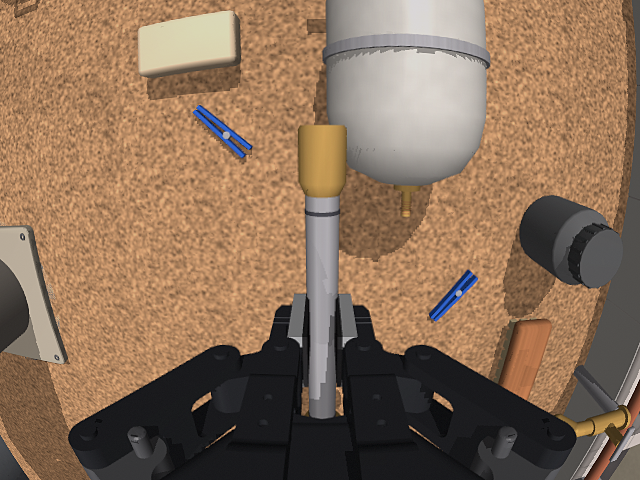

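The gauge sits straight in the jaws, head at (322,160). The valve stem is at (405,185–216). Next I'll measure the gauge in the tool frame and the stem in the world.

```bash
cat > g.py <<'E'
from h import *
def gauge(im,D,c,s):
    "gauge axis in tool frame from depth: brass head (r 9) and tube (r 6.5), surface facing camera"
    X=cloud('wrist',D,c); T=R.from_rotvec(s['tcp_rot']).as_matrix(); P=(X-s['eef_pos'])@T
    for nm,a,b,r in (('head',.052,.070,.009),('tube',.018,.045,.0065)):
        m=(P[...,0]>a)&(P[...,0]<b)&(abs(P[...,1])<.012)&(abs(P[...,2]+.005)<.016)&(D>0)
        q=P[m]; from scipy.optimize import least_squares
        f=lambda p:np.hypot(q[:,1]-p[0]-p[2]*(q[:,0]-.03),q[:,2]-p[1]-p[3]*(q[:,0]-.03))-r
        k=least_squares(f,[0,-.005,0,0],loss='soft_l1',f_scale=.0007)
        xm=q[:,0].mean(); print(nm,m.sum(),'y,z at mean x',k.x[0]+k.x[2]*(xm-.03),k.x[1]+k.x[3]*(xm-.03),'slopes',k.x[2:],np.median(abs(k.fun)))
    m=(abs(P[...,1])<.005)&(abs(P[...,2]+.007)<.01)&(P[...,0]>.03)&(P[...,0]<.1); print('xmax',np.percentile(P[m][:,0],[98,99.5,100]))
def stem(im,D,c,z=.09):
    "stem centre line points (rows) on plane z, by brass mask"
    hsv=cv2.cvtColor(im,cv2.COLOR_RGB2HSV); X=cloud('wrist',D,c)
    m=(X[...,2]>.075)&(X[...,2]<.105)&(X[...,0]>.55)&(X[...,0]<.585)&(X[...,1]<.168)&(X[...,1]>.12)&(hsv[...,1]>60)
    for v in np.unique(np.nonzero(m)[0])[::3]:
        u=np.nonzero(m[v])[0]; print(v,u.min(),u.max(),'top z %.4f'%np.percentile(X[v,u,2],80),plane('wrist',(u.min()+u.max())/2,v,z,c).round(4))
    return m,X
E
python3 - <<'E'
from g import *
im=cv2.imread('pics/w3.png')[...,::-1].copy();D=np.load('pics/w3.npy');s=monitor.observe();c=cam('wrist')
gauge(im,D,c,s); stem(im,D,c)
E
```

```text
head 2215 y,z at mean x 0.001315447649688781 -0.004788427133020773 slopes [ 0.00573293 -0.11254694] 0.0004371643546346969
tube 2206 y,z at mean x 0.0012821141709931868 -0.00520296953813997 slopes [-0.00245397  0.00053432] 0.00029733799525604246
xmax [0.07780092 0.07849339 0.0785259 ]
185 394 402 top z 0.0961 [0.561  0.1613 0.09  ]
188 394 420 top z 0.0980 [0.5686 0.159  0.09  ]
191 402 415 top z 0.0992 [0.5699 0.1566 0.09  ]
194 402 411 top z 0.0916 [0.5684 0.1541 0.09  ]
197 401 411 top z 0.0916 [0.5681 0.1516 0.09  ]
200 401 411 top z 0.0918 [0.5682 0.1491 0.09  ]
203 401 410 top z 0.0913 [0.5679 0.1466 0.09  ]
206 401 410 top z 0.0919 [0.5681 0.1441 0.09  ]
209 401 410 top z 0.0920 [0.5682 0.1416 0.09  ]
212 400 410 top z 0.0915 [0.5679 0.139  0.09  ]
215 401 410 top z 0.0916 [0.5685 0.1365 0.09  ]
```

```bash
python3 -m inch '[{"tx":-0.05,"ty":0,"tz":0,"twist":0,"jaw":0},{"tx":-0.085,"ty":0.03,"tz":0,"twist":0,"jaw":0},{"tx":-0.085,"ty":0.069,"tz":0.04,"twist":0,"jaw":0},{"tx":-0.085,"ty":0.069,"tz":0.09,"twist":0,"jaw":0},{"tx":-0.085,"ty":0.069,"tz":0.13,"twist":0,"jaw":0},{"tx":-0.085,"ty":0.069,"tz":0.15,"twist":0,"jaw":0},{"tx":-0.085,"ty":0.069,"tz":0.1565,"twist":0,"jaw":0},{"tx":-0.085,"ty":0.069,"tz":0.1565,"twist":0,"jaw":0},{"tx":-0.085,"ty":0.069,"tz":0.1565,"twist":0,"jaw":0},{"tx":-0.085,"ty":0.069,"tz":0.1565,"twist":0,"jaw":0}]'
python3 - <<'E'
from g import *
s=monitor.observe();im,D,c=snap('wrist','w4');print(s['eef_pos'],s['tcp_rot'])
gauge(im,D,c,s); stem(im,D,c,.0875)
cv2.imwrite('pics/w4c.png',cv2.resize(im[0:240,200:440,::-1],None,fx=2.5,fy=2.5,interpolation=cv2.INTER_CUBIC))
snap('scene','s4')
E
```

```text
clock: 6.42
eef_pos: [0.5686, 0.0453, 0.0838]
tcp_rot: [2.22, 2.22, 0.003]
force: [-0.1, 0.7, -0.7]
width: 0.0101
[0.56864974 0.04526994 0.08381406] [2.220083   2.22032028 0.00263149]
head 2220 y,z at mean x 0.0013102588962032068 -0.004824947480224167 slopes [ 0.00619346 -0.10698761] 0.0004286031830153551
tube 2211 y,z at mean x 0.0013071957335023911 -0.005212674419968796 slopes [ 0.00153344 -0.00296503] 0.0002989065508368204
xmax [0.09857533 0.09964911 0.09994808]
13 305 331 top z 0.0990 [0.5686 0.167  0.0875]
16 294 343 top z 0.0984 [0.5687 0.1658 0.0875]
19 289 347 top z 0.0988 [0.5686 0.1646 0.0875]
22 288 348 top z 0.0985 [0.5686 0.1634 0.0875]
25 288 359 top z 0.0984 [0.5706 0.1621 0.0875]
28 288 348 top z 0.0987 [0.5686 0.1609 0.0875]
31 288 348 top z 0.0957 [0.5686 0.1597 0.0875]
34 289 348 top z 0.0917 [0.5687 0.1585 0.0875]
37 289 347 top z 0.0911 [0.5686 0.1573 0.0875]
40 295 338 top z 0.0910 [0.568  0.1562 0.0875]
43 307 328 top z 0.0918 [0.5684 0.155  0.0875]
46 307 328 top z 0.0918 [0.5684 0.1538 0.0875]
49 307 328 top z 0.0922 [0.5684 0.1526 0.0875]
52 307 328 top z 0.0921 [0.5684 0.1515 0.0875]
55 308 328 top z 0.0914 [0.5686 0.1503 0.0875]
58 308 328 top z 0.0921 [0.5686 0.1491 0.0875]
61 307 329 top z 0.0918 [0.5686 0.148  0.0875]
64 308 329 top z 0.0918 [0.5687 0.1468 0.0875]
67 308 329 top z 0.0917 [0.5687 0.1457 0.0875]
70 308 329 top z 0.0919 [0.5687 0.1445 0.0875]
73 308 329 top z 0.0916 [0.5687 0.1434 0.0875]
76 307 330 top z 0.0916 [0.5687 0.1422 0.0875]
79 308 329 top z 0.0915 [0.5687 0.1411 0.0875]
82 308 330 top z 0.0918 [0.5689 0.1399 0.0875]
85 308 329 top z 0.0922 [0.5687 0.1388 0.0875]
88 308 329 top z 0.0916 [0.5687 0.1377 0.0875]
91 308 329 top z 0.0921 [0.5687 0.1365 0.0875]
125 300 344 top z 0.0970 [0.57   0.1238 0.0875]
128 299 345 top z 0.0977 [0.57   0.1227 0.0875]
131 298 346 top z 0.0977 [0.57   0.1215 0.0875]
134 298 346 top z 0.0980 [0.57   0.1204 0.0875]
```

View pics/w4c.png

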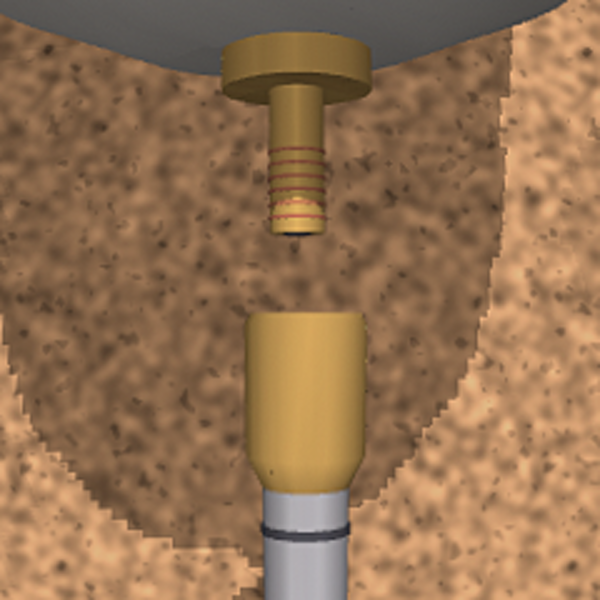

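The view shows the stem tip at crop (298,232) and the gauge mouth at (305,312). The stem's centre is 1.2 mm to the left and about 1.1 mm lower. I'll correct that and advance until the mouth is just over the stem.

```bash
python3 -m inch '[{"tx":0,"ty":-0.0012,"tz":0.0011,"twist":0,"jaw":0},{"tx":0.004,"ty":-0.0012,"tz":0.0011,"twist":0,"jaw":0},{"tx":0.008,"ty":-0.0012,"tz":0.0011,"twist":0,"jaw":0},{"tx":0.01,"ty":-0.0012,"tz":0.0011,"twist":0,"jaw":0},{"tx":0.01,"ty":-0.0012,"tz":0.0011,"twist":0,"jaw":0},{"tx":0.01,"ty":-0.0012,"tz":0.0011,"twist":0,"jaw":0}]'
python3 - <<'E'
from g import *
s=monitor.observe();im,D,c=snap('wrist','w5');print(s['eef_pos'],s['force'])
gauge(im,D,c,s)
X=cloud('wrist',D,c)
from scipy.optimize import least_squares
for nm,y0,y1,r in (('stem',.139,.154,.004),('head',.108,.126,.009)):
    q=X[(X[...,1]>y0)&(X[...,1]<y1)&(abs(X[...,0]-.569)<.011)&(X[...,2]>.08)&(X[...,2]<.105)]
    f=lambda p:np.hypot(q[:,0]-p[0],q[:,2]-p[1])-r
    k=least_squares(f,[.569,.088],loss='soft_l1',f_scale=.0007);print(nm,len(q),k.x,np.median(abs(k.fun)))
print('col:');
for v in range(80,130,2): print(v,X[v,320].round(4))
E
```

```text
clock: 7.28
eef_pos: [0.5665, 0.0552, 0.0812]
tcp_rot: [2.221, 2.221, -0.0]
force: [-0.0, -0.4, -1.0]
width: 0.0101
[0.56646375 0.05523324 0.08118032] [-0.02521901 -0.35063973 -0.98883073]
head 2219 y,z at mean x 0.0012789971963543 -0.004811169922672343 slopes [ 0.01292664 -0.11203975] 0.00043758402129816937
tube 2207 y,z at mean x 0.0012361022323551026 -0.0051899198381129275 slopes [-0.00053084 -0.00169094] 0.0003162453503916685
xmax [0.09829762 0.09961254 0.09999148]
stem 939 [0.56868573 0.08781694] 0.0003159269183522495
head 2247 [0.56775647 0.08614922] 0.0004023539165617443
col:
80 [0.5671 0.1498 0.0917]
82 [0.5671 0.149  0.0929]
84 [0.5671 0.1484 0.0918]
86 [0.5671 0.1477 0.0912]
88 [0.5671 0.147  0.0913]
90 [0.5671 0.1462 0.0919]
92 [0.5671 0.1455 0.0919]
94 [0.5671 0.1448 0.0919]
96 [0.5671 0.1441 0.0916]
98 [0.5671 0.1434 0.0909]
100 [0.5671 0.1426 0.0923]
102 [0.5671 0.1419 0.092 ]
104 [0.5671 0.1412 0.092 ]
106 [0.5671 0.1405 0.0922]
108 [0.5671 0.1398 0.0913]
110 [0.5671 0.1391 0.0914]
112 [0.5671 0.1384 0.0918]
114 [0.5671 0.1376 0.0923]
116 [0.5671 0.1369 0.0915]
118 [0.5671 0.1362 0.0913]
120 [ 5.666e-01  1.368e-01 -1.000e-04]
122 [5.666e-01 1.356e-01 2.000e-04]
124 [ 0.5666  0.1344 -0.    ]
126 [0.5671 0.1334 0.0956]
128 [0.5671 0.1327 0.095 ]
```

```bash
python3 -m inch '[{"tx":0,"ty":0.0009,"tz":-0.0015,"twist":0,"jaw":0},{"tx":0,"ty":0.0009,"tz":-0.0015,"twist":0,"jaw":0},{"tx":0,"ty":0.0009,"tz":-0.0015,"twist":0,"jaw":0},{"tx":0,"ty":0.0009,"tz":-0.0015,"twist":0,"jaw":0}]'
cat > a.py <<'E'
from g import *
from scipy.optimize import least_squares
import sys
s=monitor.observe();im,D,c=snap('wrist',sys.argv[1]);print(s['eef_pos'],s['force'])
X=cloud('wrist',D,c); m0=s['eef_pos'][1]+.0765
for nm,y0,y1,r in (('stem',max(.139,m0+.003),.154,.004),('head',m0-.02,m0-.004,.009),('tube',m0-.055,m0-.033,.0065)):
    q=X[(X[...,1]>y0)&(X[...,1]<y1)&(abs(X[...,0]-.569)<.011)&(X[...,2]>.08)&(X[...,2]<.105)]
    f=lambda p:np.hypot(q[:,0]-p[0],q[:,2]-p[1])-r
    k=least_squares(f,[.569,.088],loss='soft_l1',f_scale=.0007);print(nm,len(q),k.x,np.median(abs(k.fun)))
E
python3 a.py w6
```

```text
clock: 7.82
eef_pos: [0.5673, 0.0552, 0.0827]
tcp_rot: [2.221, 2.221, 0.0]
force: [1.2, -0.3, -0.4]
width: 0.0104
[0.56734372 0.055243   0.08267731] [ 1.24698346 -0.25368403 -0.44204798]
stem 928 [0.56870638 0.08782485] 0.0003370929622806705
head 2131 [0.56864673 0.08781074] 0.0003333045480765559
tube 1810 [0.56857648 0.08786983] 0.0002811755063281095
```

It is aligned to about 0.1 mm. Now I'll enter the bore slowly.

```bash
python3 -m inch '[{"tx":0.0015,"ty":0,"tz":0,"twist":0,"jaw":0},{"tx":0.003,"ty":0,"tz":0,"twist":0,"jaw":0},{"tx":0.0045,"ty":0,"tz":0,"twist":0,"jaw":0},{"tx":0.006,"ty":0,"tz":0,"twist":0,"jaw":0},{"tx":0.007,"ty":0,"tz":0,"twist":0,"jaw":0},{"tx":0.007,"ty":0,"tz":0,"twist":0,"jaw":0}]'; python3 a.py w7
```

```text
clock: 8.62
eef_pos: [0.5673, 0.0623, 0.0827]
tcp_rot: [2.221, 2.222, -0.0]
force: [-0.9, -0.2, -0.8]
width: 0.0101
[0.56734359 0.06228598 0.08270316] [-0.93940548 -0.19021059 -0.7781451 ]
stem 745 [0.56868035 0.08778816] 0.0003134438271113426
head 2135 [0.56863409 0.08785583] 0.000324763613360618
tube 1810 [0.56862897 0.08791127] 0.00028375862286357566
```

```bash
python3 -m inch '[{"tx":0.001,"ty":0,"tz":0,"twist":0,"jaw":0},{"tx":0.002,"ty":0,"tz":0,"twist":0,"jaw":0},{"tx":0.003,"ty":0,"tz":0,"twist":0,"jaw":0},{"tx":0.004,"ty":0,"tz":0,"twist":0,"jaw":0},{"tx":0.005,"ty":0,"tz":0,"twist":0,"jaw":0},{"tx":0.005,"ty":0,"tz":0,"twist":0,"jaw":0}]'; python3 -m inch '[{"tx":0.001,"ty":0,"tz":0,"twist":0,"jaw":0},{"tx":0.0015,"ty":0,"tz":0,"twist":0,"jaw":0},{"tx":0.0015,"ty":0,"tz":0,"twist":0,"jaw":0}]';
```

```text
clock: 9.43
eef_pos: [0.5674, 0.0665, 0.0827]
tcp_rot: [2.221, 2.221, -0.001]
force: [0.4, -6.4, -1.6]
width: 0.0103
clock: 9.8
eef_pos: [0.5674, 0.0676, 0.0827]
tcp_rot: [2.221, 2.22, -0.002]
force: [-0.2, -8.7, -0.6]
width: 0.0103
```

```bash
python3 -m inch '[{"tx":0.0005,"ty":0,"tz":0,"twist":0,"jaw":0},{"tx":0.001,"ty":0,"tz":0,"twist":0,"jaw":0},{"tx":0.001,"ty":0,"tz":0,"twist":0,"jaw":0}]'; python3 a.py w8
```

```text
clock: 10.18
eef_pos: [0.5674, 0.0684, 0.0827]
tcp_rot: [2.221, 2.22, -0.002]
force: [-0.4, -9.3, -1.1]
width: 0.0106
[0.56739691 0.06836207 0.08268853] [-0.39337862 -9.28823859 -1.05761701]
stem 370 [0.56869659 0.08782172] 0.0003064463015430071
head 2147 [0.5686849 0.0879637] 0.00033509175024124503
tube 1819 [0.56865191 0.08796464] 0.0003080194447773795
```

```bash
python3 -m inch '[{"tx":0.0005,"ty":0,"tz":0,"twist":0,"jaw":0},{"tx":0.001,"ty":0,"tz":0,"twist":0,"jaw":0},{"tx":0.001,"ty":0,"tz":0,"twist":0,"jaw":0}]';python3 -m inch '[{"tx":0.0005,"ty":0,"tz":0,"twist":0,"jaw":0},{"tx":0.0005,"ty":0,"tz":0,"twist":0,"jaw":0},{"tx":0.0005,"ty":0,"tz":0,"twist":0,"jaw":0}]'; python3 -m inch '[{"tx":0.0005,"ty":0,"tz":0,"twist":0,"jaw":0},{"tx":0.0005,"ty":0,"tz":0,"twist":0,"jaw":0},{"tx":0.0005,"ty":0,"tz":0,"twist":0,"jaw":0}]'
```

```text
clock: 10.6
eef_pos: [0.5674, 0.0692, 0.0827]
tcp_rot: [2.221, 2.22, -0.003]
force: [0.0, -10.3, -1.2]
width: 0.0105
clock: 10.98
eef_pos: [0.5675, 0.0693, 0.0827]
tcp_rot: [2.221, 2.219, -0.003]
force: [-1.1, -11.5, -0.3]
width: 0.0101
clock: 11.35
eef_pos: [0.5674, 0.0694, 0.0827]
tcp_rot: [2.221, 2.219, -0.004]
force: [0.3, -14.3, -0.8]
width: 0.01
```

Motion has stopped at y=0.0694 and the force is rising, so the bore has bottomed. I'll hold and look for the rod.

```bash
python3 -m inch '[{"tx":0.0003,"ty":0,"tz":0,"twist":0,"jaw":0},{"tx":0.0003,"ty":0,"tz":0,"twist":0,"jaw":0},{"tx":0.0003,"ty":0,"tz":0,"twist":0,"jaw":0},{"tx":0.0003,"ty":0,"tz":0,"twist":0,"jaw":0},{"tx":0.0003,"ty":0,"tz":0,"twist":0,"jaw":0}]'
python3 a.py w9
python3 - <<'E'
from h import *
im,D,c=snap('scene','s9'); jm,_,cd=snap('side','d9'); wm=cv2.imread('pics/w9.png')
u,v=map(int,proj('scene',[.568,.06,.088],c)); a=cv2.resize(im[v-40:v+40,u-70:u+70,::-1],(560,320),interpolation=cv2.INTER_CUBIC)
u,v=map(int,proj('side',[.568,.03,.088],cd)); b=cv2.resize(jm[v-40:v+40,u-30:u+30,::-1],(240,320),interpolation=cv2.INTER_CUBIC)
w=cv2.resize(wm[0:140,250:390],(280,280))
o=np.zeros((600,800,3),np.uint8);o[:320,:560]=a;o[:320,560:]=b;o[320:,:280]=w;cv2.imwrite('pics/c9.png',o)
E
```

```text
clock: 11.98
eef_pos: [0.5674, 0.0694, 0.0827]
tcp_rot: [2.221, 2.219, -0.004]
force: [0.1, -14.0, -0.9]
width: 0.0103
[0.56743898 0.06942144 0.08272431] [  0.10157036 -13.98875111  -0.94666806]
stem 308 [0.568642   0.08775247] 0.00033191323924512857
head 2155 [0.56868894 0.08793409] 0.0003193868035344088
tube 1820 [0.5686968  0.08795468] 0.0003023679047120414
```

View pics/c9.png

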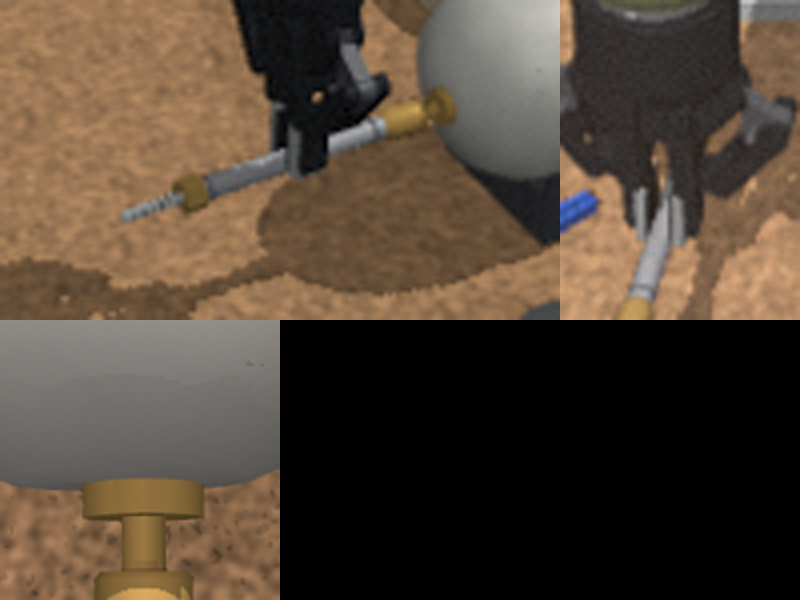

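The scene crop shows the rod well out, from the collar at (190,190) to the tip at (125,215). The wrist crop shows about 10 mm of stem left outside the bore, so the gauge was fully home. Now I'll withdraw and go above the tray.

```bash
python3 -m inch '[{"tx":-0.004,"ty":0,"tz":0,"twist":0,"jaw":0},{"tx":-0.012,"ty":0,"tz":0,"twist":0,"jaw":0},{"tx":-0.025,"ty":0,"tz":0,"twist":0,"jaw":0},{"tx":-0.045,"ty":0,"tz":0,"twist":0,"jaw":0},{"tx":-0.07,"ty":0,"tz":-0.02,"twist":0,"jaw":0},{"tx":-0.1,"ty":0,"tz":-0.05,"twist":0,"jaw":0},{"tx":-0.14,"ty":0,"tz":-0.07,"twist":0,"jaw":0},{"tx":-0.18,"ty":-0.005,"tz":-0.07,"twist":-0.04,"jaw":0},{"tx":-0.22,"ty":-0.01,"tz":-0.07,"twist":-0.08,"jaw":0},{"tx":-0.26,"ty":-0.015,"tz":-0.07,"twist":-0.12,"jaw":0},{"tx":-0.3,"ty":-0.02,"tz":-0.07,"twist":-0.16,"jaw":0},{"tx":-0.335,"ty":-0.025,"tz":-0.07,"twist":-0.19,"jaw":0},{"tx":-0.355,"ty":-0.025,"tz":-0.07,"twist":-0.19,"jaw":0},{"tx":-0.355,"ty":-0.025,"tz":-0.07,"twist":-0.19,"jaw":0},{"tx":-0.355,"ty":-0.025,"tz":-0.07,"twist":-0.19,"jaw":0},{"tx":-0.355,"ty":-0.025,"tz":-0.07,"twist":-0.19,"jaw":0}]'
python3 - <<'E'
from g import *
s=monitor.observe();im,D,c=snap('wrist','w10');gauge(im,D,c,s)
X=cloud('wrist',D,c)
m=(X[...,2]>.0125)&(X[...,2]<.02)&(X[...,0]>.4)&(X[...,0]<.7)&(X[...,1]<-.13)
q=X[m][:,:2].astype(np.float32);print(len(q),cv2.minAreaRect(q),cv2.boxPoints(cv2.minAreaRect(q)))
E
```

```text
clock: 14.12
eef_pos: [0.5426, -0.2818, 0.1526]
tcp_rot: [-1.999, -2.423, -0.0]
force: [-0.2, 0.3, -1.2]
width: 0.0104
head 2252 y,z at mean x 0.0012108609427222347 -0.004867591783685492 slopes [ 0.01102243 -0.09360928] 0.00043000593057840666
tube 2217 y,z at mean x 0.0012301276095401212 -0.005213697019651882 slopes [ 0.00042445 -0.00075553] 0.00030214935247886623
xmax [0.07755288 0.07824606 0.07827809]
5239 ((0.5478494763374329, -0.36282557249069214), (0.18510325253009796, 0.3866719901561737), 2.910369396209717) [[ 0.4456008  -0.17443813]
 [ 0.46523362 -0.56061137]
 [ 0.65009815 -0.551213  ]
 [ 0.6304653  -0.16503978]]
```

View pics/w10.png

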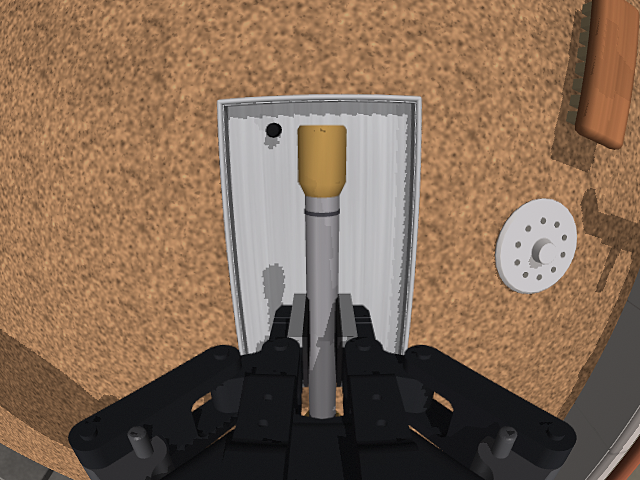

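The gauge hangs centred and parallel over the tray, whose far rim corners are at (219,100) and (421,98). The cap is at (273,130), clear of it. A quick check of the offset along the tray comes next.

```bash
python3 - <<'E'
from h import *
c=cam('wrist');s=monitor.observe();T=R.from_rotvec(s['tcp_rot']).as_matrix()
for uv in [(219,100),(421,98),(243,352),(402,352)]: print((T.T@(plane('wrist',*uv,.016,c)-s['eef_pos'])).round(4))
E
```

```text
[ 0.0999 -0.0764  0.1367]
[0.1012 0.0758 0.1367]
[-0.119  -0.0714  0.1366]
[-0.1191  0.0749  0.1366]
```

```bash
python3 -m inch '[{"tx":0,"ty":0,"tz":0.04,"twist":0,"jaw":0},{"tx":0,"ty":0,"tz":0.08,"twist":0,"jaw":0},{"tx":0,"ty":0,"tz":0.11,"twist":0,"jaw":0},{"tx":0,"ty":0,"tz":0.13,"twist":0,"jaw":0},{"tx":0,"ty":0,"tz":0.137,"twist":0,"jaw":0},{"tx":0,"ty":0,"tz":0.14,"twist":0,"jaw":0},{"tx":0,"ty":0,"tz":0.142,"twist":0,"jaw":0},{"tx":0,"ty":0,"tz":0.142,"twist":0,"jaw":0},{"tx":0,"ty":0,"tz":0.142,"twist":0,"jaw":0}]'
python3 -m inch '[{"tx":0,"ty":0,"tz":0.0005,"twist":0,"jaw":0},{"tx":0,"ty":0,"tz":0.001,"twist":0,"jaw":0},{"tx":0,"ty":0,"tz":0.0015,"twist":0,"jaw":0},{"tx":0,"ty":0,"tz":0.0015,"twist":0,"jaw":0}]'
```

```text
clock: 15.3
eef_pos: [0.5427, -0.2832, 0.0113]
tcp_rot: [2.0, 2.421, 0.0]
force: [0.3, 0.5, -0.3]
width: 0.0101
clock: 15.8
eef_pos: [0.5422, -0.2829, 0.0091]
tcp_rot: [-2.001, -2.422, 0.0]
force: [-0.0, 0.1, -0.0]
width: 0.01
```

```bash
python3 -m inch '[{"tx":0,"ty":0,"tz":0.0005,"twist":0,"jaw":0},{"tx":0,"ty":0,"tz":0.001,"twist":0,"jaw":0},{"tx":0,"ty":0,"tz":0.0015,"twist":0,"jaw":0},{"tx":0,"ty":0,"tz":0.0015,"twist":0,"jaw":0}]'
python3 -m inch '[{"tx":0,"ty":0,"tz":0.0003,"twist":0,"jaw":0},{"tx":0,"ty":0,"tz":0.0005,"twist":0,"jaw":0},{"tx":0,"ty":0,"tz":0.0005,"twist":0,"jaw":0}]'
```

```text
clock: 16.3
eef_pos: [0.5423, -0.2829, 0.0076]
tcp_rot: [-2.001, -2.422, 0.0]
force: [0.7, -0.1, -0.7]
width: 0.0102
clock: 16.68
eef_pos: [0.5424, -0.283, 0.0072]
tcp_rot: [2.001, 2.422, 0.0]
force: [-0.0, -1.0, -0.1]
width: 0.0102
```

```bash
python3 -m inch '[{"tx":0,"ty":0,"tz":0.0003,"twist":0,"jaw":0},{"tx":0,"ty":0,"tz":0.0006,"twist":0,"jaw":0},{"tx":0,"ty":0,"tz":0.0006,"twist":0,"jaw":0}]'
```

```text
clock: 17.05
eef_pos: [0.5424, -0.283, 0.0071]
tcp_rot: [2.001, 2.422, -0.0]
force: [-1.4, 1.5, 4.9]
width: 0.0105
```

The gauge has touched down at 4.9 N. I'll release it slowly and lift.

```bash
python3 -m inch '[{"tx":0,"ty":0,"tz":0,"twist":0,"jaw":0.013},{"tx":0,"ty":0,"tz":0,"twist":0,"jaw":0.018},{"tx":0,"ty":0,"tz":0,"twist":0,"jaw":0.025},{"tx":0,"ty":0,"tz":0,"twist":0,"jaw":0.035},{"tx":0,"ty":0,"tz":0,"twist":0,"jaw":0.035},{"tx":0,"ty":0,"tz":0,"twist":0,"jaw":0.035},{"tx":0,"ty":0,"tz":-0.01,"twist":0,"jaw":0.035},{"tx":0,"ty":0,"tz":-0.04,"twist":0,"jaw":0.035},{"tx":0,"ty":0,"tz":-0.08,"twist":0,"jaw":0.035},{"tx":0,"ty":0,"tz":-0.13,"twist":0,"jaw":0.035},{"tx":0,"ty":0,"tz":-0.18,"twist":0,"jaw":0.035},{"tx":-0.05,"ty":0,"tz":-0.22,"twist":0,"jaw":0.035},{"tx":-0.08,"ty":0,"tz":-0.22,"twist":0,"jaw":0.035},{"tx":-0.08,"ty":0,"tz":-0.22,"twist":0,"jaw":0.035},{"tx":-0.08,"ty":0,"tz":-0.22,"twist":0,"jaw":0.035}]'
python3 - <<'E'
from h import *
im,D,c=snap('wrist','w11'); sm,_,cs=snap('scene','s11')
u,v=map(int,proj('scene',[.545,-.3,.01],cs)); a=cv2.resize(sm[v-60:v+60,u-80:u+80,::-1],(400,300),interpolation=cv2.INTER_CUBIC)
o=np.zeros((600,800,3),np.uint8);o[:300,:400]=a;o[300:,:400]=cv2.resize(im[...,::-1],(400,300));cv2.imwrite('pics/c11.png',o)
E
```

```text
clock: 18.92
eef_pos: [0.5572, -0.361, 0.2265]
tcp_rot: [-2.0, -2.421, -0.0]
force: [0.1, 0.4, -0.3]
width: 0.0349
```

View pics/c11.png

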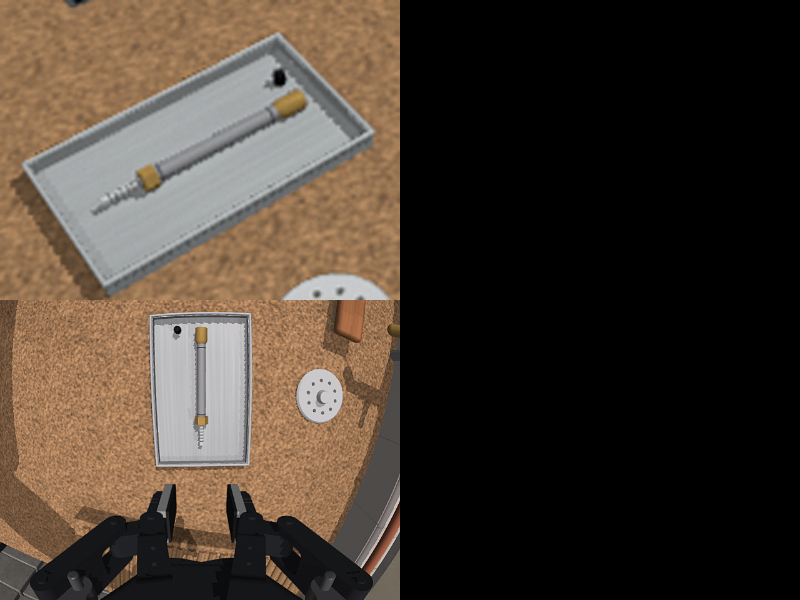

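The gauge lies flat and centred in the tray. The rod shows about 22 px against the gauge's 99 px, so it is about 31–33 mm out. The hand is clear.

```bash
python3 -c "
from plant import manip;print(manip.hand_in())"
```

```text
the job is handed in; nothing more can be done
None
```

I pressed the gauge fully home on the tank's valve and laid it in the tray with the rod still out. The job was handed in at about 19 s of the 72 s allowed; the hand-in reports no verdict.

- **Pressing:** I lined the mouth up with the stem to within about 0.2 mm using wrist depth. The gauge then bottomed: motion stopped while the measured force rose from about 9 to 14 N, the highest I read and well under the 25 N limit. I held it there for over 0.6 s. The picture showed the rod out and about 10 mm of stem still outside the bore.
- **Laying down:** The gauge touched the tray at about 5 N and was released slowly. The last pictures show it flat and roughly 20 mm off centre along the tray, towards the cap. The rod is about 30 mm out, and the hand is well clear.
- **Other things:** Nothing else appears to have moved in the last pictures, which cover the tray, cap, drain cover and brush. I did not measure the others again.
- **Readings that disagreed:**
  - The gripper read 10 mm on the 13 mm tube, but the pictures and depth showed a straight, steady grip throughout.
  - One alignment reading was taken before the arm had settled. It was about 2 mm off, so I corrected it before contact.

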